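Refit the fence plate of an edge-painting machine

TASK

Put the fence plate with the oblong eye back on the green edge-painting machine: tilt its eye past the wide head of the stud, level it flat on the bed, then slide it home, press its nose squarely on the stop strip with a steady push of about 10 N, and let go of it there. Push no harder, or the strip loses its setting, force nothing, and leave everything else on the bench alone.

Things in the scene. Friction and masses are not known exactly. Their poses are not given: they have to be found in the camera images.
- machine: Green bench machine for painting strap edges, fixed. Origin on the bench top under the stud's axis; z up, +x from the stud towards the paint wheel (roughly away from the robot). Level bed 70 mm above the bench, x -92 to 190, y -80 to 80 mm. Beside it, x -68 to 72, y 84 to 150, a control box 118 mm high, with a knob to 131 mm.
- stud_head (a point): centre of the top of the stud's head, x = y = 0, z = 96 mm in the machine's frame. The stud stands on the bed: round neck of 8 mm diameter, round flat head of 56 mm diameter, 4 mm thick, its underside 22 mm above the bed.
- wheel_top (a point): top of the paint wheel, 4 mm above the bed, at x = 129, y = 0 mm in the machine's frame; its tank is recessed in the bed (x 111 to 147, |y| < 38 mm). Two strap guide pins 26 mm high stand on the bed at x = 128, y = +-68 mm.
- stop: dark clamp block on the bed, 22 x 50 x 18 mm (x, y, z). Origin: foot of its face towards the stud, x = -50, y = 0, z = 70 mm in the machine's frame, same axes. It clamps a steel stop strip, 64 mm wide (y), 6 mm high, whose straight edge faces the stud, 14.5 to 28.5 mm in front of this origin: a setting not reported, to be felt for. It stands firm, but over 18 N would shift it.
- plate: loose aluminium fence plate, flat on the bench, 133.5 x 84 x 5 mm, about 0.26 kg. Origin: centre of its oblong eye, on the underside; z up, +x from the eye to the fence. Eye: straight-sided opening, x -18.5 to 18.5, y -31 to 31 mm. Nose bar: x -28.5 to -18.5, the whole 84 mm wide. Tail end at x = 105 mm. Seated, its x axis lies along the machine's x.
- eye_nose (a point): middle of the eye's edge on the nose bar, half-way through the thickness (x -18.5, y 0, z 2.5 mm in the plate's frame). This end goes first: tilted nose down some 25 to 30 degrees, the nose bar goes down between the head and the stop, above the 6 mm strip, and is drawn in +x under the head to the neck.
- eye_rear (a point): middle of the eye's opposite edge, on the fence's side (x 18.5, y 0, z 2.5 mm in the plate's frame). With the nose bar kept at the neck, some 12 mm above the bed, it swings down past the head as the fence end is lowered; only then is the plate laid flat and slid in -x to the stop.
- fence_top (a point): middle of the top of the fence, the upright bar to hold the plate by, 10 mm thick (plate x 95 to 105), 60 mm wide (y -30 to 30), its top 50 mm above the plate's underside; this point is at x 100, y 0, z 50 mm in the plate's frame
- blank_plate: another fence plate of the same make, but blank: no eye, only two small round marks; 133.5 x 84 mm; belongs to another machine, leave it
- jar_lid: green plastic jar lid lying open side up, 62 mm wide, 16 mm high, lying before the plate's nose; origin centre of its underside; bystander
- paint_jar: white edge-paint jar, 52 mm wide, 75 mm high, standing beside the machine's -y flank; origin centre of its underside; bystander
- awl: awl with wooden handle, 150 mm long, lying beside the fence plate; bystander
- slicker: turned wooden edge slicker standing on end, 36 mm wide, 100 mm high; bystander
- glue_bottle: grey bottle, 64 mm wide, 150 mm high; bystander
Things that resemble listed ones, but are neither listed nor needed, are in the scene too. Leave any red look-alike of the plate alone.

How it is judged:
By the outcome, as a careful person would: the job done as asked, in the order asked, and still so for the second after the job is handed in, with the robot touching nothing.
It also fails if it takes over 64 s, if anything falls off the work surface, if the arm or the gripper's body presses on something with over 40 N, if the wrist force passes 120 N, or if a joint passes its speed limit or range.

ROBOT

A 6-joint arm with a two-finger parallel gripper is mounted at the origin on the work surface. World frame = base frame: x ahead of the robot, y to its left, z up, the work surface at z = 0. Lengths are in m, angles in rad, forces in N, time in s.
With the tool pointing down it reaches from about 0.25 to 0.725 m from the base axis. Payload 9.7 kg.
Tool frame: the origin (TCP) lies where the fingers leave the gripper's body, on its centre line; the fingertips stand 73 mm ahead of it and the grasp point (between the pads) lies ctrl.grip_point_offset ahead of it (ctrl.grip_point_offset is the distance from the TCP to the grasp point, in m); x points along the fingers, y is the direction in which the jaws open and shut, and the axes are right-handed (so a half turn about x gives the same grasp; the last joint's range is limited). The gripper opens to 85 mm and grips with 20 to 120 N. Pads are 22 mm wide; open, the fingers measure 114 mm over their backs; the gripper's body (76 mm by 85 mm) begins 54 mm behind the grasp point. The pads swing forward as they close: fully open they stand 13 mm farther back than shut.
Start: joints at [1.316, 0.087, 0.176, 1.66, 0, 1.571], TCP at [0.139, 0.532, 0.304] pointing down, gripper open.
Joint ranges: [-3.13, 3.13], [-0.85, 1.81], [-1.15, 1.24], [-2.2, 2.28], [-1.44, 1.52], [-3.14, 3.14]. Speed limits (rad/s): [2.22, 2.22, 2.57, 3.14, 3.14, 3.14].

INTERFACE

Orientations are given as a unit quaternion [x, y, z, w].
In Python, from rig import ctrl, eyes gives the robot as it stands. The module is installed in compiled form; this text tells all that it offers.
- The arm moves only by the shell command python3 -m creep 'ROWS'. ROWS is JSON, one flat list of numbers, 7 for each row, row after row: the closure, from -1 (fully open) to 1 (shut), then the shift along the tool's x, y, z in units of 0.02 m (1.0 is 0.02 m), then the turn, a rotation vector about the tool's x, y, z in units of 6 degrees (1.0 is 6 degrees). A call has 1 to 10 rows; each row shifts and turns the pose as measured when the row begins, along the tool's axes as they then stand; what a row does not reach is not made up. A row lasts 1/10 s, in which the tool goes at most 50 mm and 8.59 degrees, less where a joint would pass 70% of its speed; a pose out of reach is approached as far as the arm can. A call with a number of a shift or a turn outside -1 to 1 is refused whole. A call with a gripper value outside its range is refused whole. The fingers move at their own pace and stop on an object; the grip force is fixed at half the most. Time passes only in rows, so rows that do not move let the fingers close. It gives the time, the measured TCP pose, the force and the opening at its end, in the units of the state.
- ctrl.state(): the state, without advancing time (a new reading comes with each control period).
- eyes.snapshot(name): name is "scene" or "top" or "wrist"; returns a dict with "pixels" (480x640x3 uint8, red, green, blue), "depth" (480x640 float32, m along the optical axis (not along the pixel's ray), 0 where there is no reading), "K" (3x3 intrinsics, pixels), "extrinsics" (4x4, takes a point from world to camera coordinates). Camera axes: x right, y up, looking along -z (the intrinsics and any distortion apply to the point x, -y, -z); pixel columns grow to the right and rows downward; lengths in m; the calibration is good to about 2 mm. The wrist camera is an equidistant fisheye: a pixel r from the principal point sees the ray r / f radians off the axis. A picture is of the moment at which its call begins.
- ctrl.job_done(): hands the job in, once; it reports no verdict.
The state is a dict: "t": time; "q": joint angles; "joint_vel": joint speeds; "tau": joint torques, N m; "tool_pos": TCP position; "ee_rot": TCP orientation; "force": force on the tool from outside, world axes, zero at the start; "moment": the same for the moment, N m; "finger_gap": opening from 0.0 (shut) to 1.0 (fully open).
Only numpy, scipy, OpenCV 4.12 (cv2) and the standard library are available. Lean on these libraries where they do the work, as an engineer would, in place of code of your own. Each camera call takes 0.05 s, during which the arm holds its last target. There are 200 camera calls.

## Working session

There is one attempt and no reset: what is moved stays moved. The work goes in short steps, Python scripts to look and compute and a shell command to move; the robot and the scene stay as the last step left them, time stands still between calls to the robot, and variables do not carry over. Pictures are saved under pics/ and viewed, about 8 in all and at most 12, crops included, and the job is handed in when it is done.

```bash
mkdir -p pics; ls
cat > h.py <<'E'
import numpy as np, cv2
from rig import ctrl, eyes
from scipy.spatial.transform import Rotation as R
def snap(n):
    s=eyes.snapshot(n); return s
def save(s,name,crop=None,scale=1):
    im=s['pixels'][:,:,::-1]
    if crop: im=im[crop[1]:crop[3],crop[0]:crop[2]]
    if scale!=1: im=cv2.resize(im,None,fx=scale,fy=scale,interpolation=cv2.INTER_CUBIC)
    cv2.imwrite('pics/'+name,im)
def ray(s,u,v):
    K=s['K'];E=np.array(s['extrinsics']);d=np.array([(u-K[0][2])/K[0][0],-(v-K[1][2])/K[1][1],-1.])
    Rw=E[:3,:3];o=-Rw.T@E[:3,3];return o,Rw.T@d
def onplane(s,u,v,z):
    o,d=ray(s,u,v);return o+d*(z-o[2])/d[2]
def dpt(s,u,v):
    o,d=ray(s,u,v);return o+d*s['depth'][int(round(v)),int(round(u))]
def proj(s,p):
    E=np.array(s['extrinsics']);c=E[:3,:3]@np.array(p)+E[:3,3];K=s['K']
    return np.array([K[0][0]*c[0]/-c[2]+K[0][2],K[1][1]*(-c[1])/-c[2]+K[1][2]])
E
python3 - <<'E'
from h import *
np.save
for n in('top','scene'):
    s=snap(n);save(s,n+'0.png');np.savez(n+'0.npz',**s);print(n,s['K'],s['extrinsics'])
st=ctrl.state();print(st);print(ctrl.grip_point_offset)
E
```

```text
pics
top [[534.6723409    0.         325.83401042]
 [  0.         534.6723409  232.14771497]
 [  0.           0.           1.        ]] [[ 0.02298083 -0.9996713   0.01136524 -0.03670841]
 [ 0.99148379  0.02424731  0.12795295 -0.58214979]
 [-0.12818647  0.00832798  0.99171512 -1.3993932 ]
 [ 0.          0.          0.          1.        ]]
scene [[527.95530285   0.         326.01524215]
 [  0.         527.95530285 236.84436564]
 [  0.           0.           1.        ]] [[ 0.86705747  0.49786142  0.01858354 -0.52446252]
 [-0.38510833  0.64609317  0.65898042  0.19347891]
 [ 0.31607423 -0.57853057  0.75193049 -1.45474501]
 [ 0.          0.          0.          1.        ]]
{'t': 0.1, 'q': array([ 1.31601165e+00,  8.74161070e-02,  1.75171739e-01,  1.65982460e+00,
       -1.17711401e-05,  1.57082016e+00]), 'joint_vel': array([ 0.001214  , -0.00074782,  0.00344361,  0.00034623, -0.00034415,
       -0.00027375]), 'tau': array([-3.30442344e-04, -5.21562338e+01,  4.65653980e+01,  1.62105449e-02,
        1.48574929e-05, -1.98579806e-05]), 'tool_pos': array([0.13858814, 0.532111  , 0.30322649]), 'ee_rot': array([ 0.08939804,  0.70142861, -0.0902917 ,  0.70132254]), 'force': array([ 0.35783928,  0.13929173, -0.09240871]), 'moment': array([ 0.02073951, -0.02476295, -0.0151817 ]), 'finger_gap': 1.0011830797283916}
0.0539
```

View pics/top0.png

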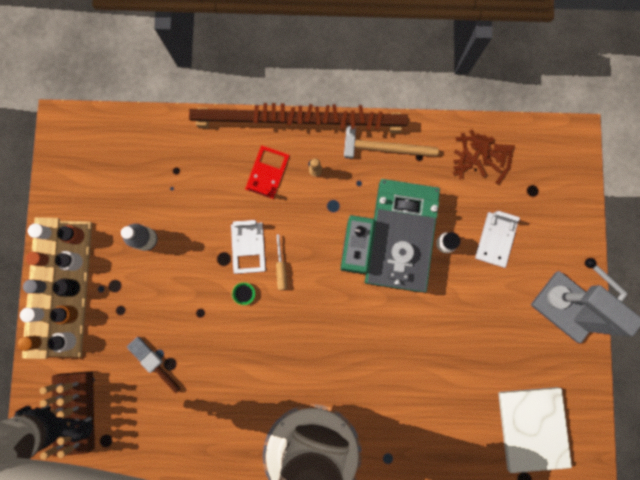

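View pics/scene0.png

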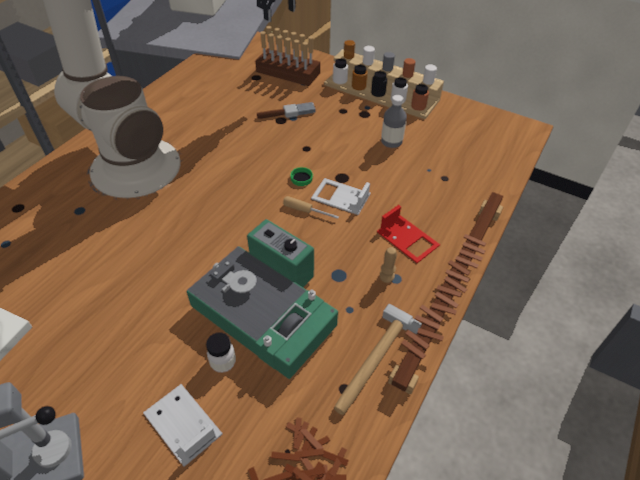

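Candidates for the plate (top image): the aluminium plate with an eye at (248,247), the blank one at (498,240), and a red look-alike at (268,172). By its description it's the one at (248,247). The machine is at (402,240), with the stud head at about (403,252).

Run:
```python
from h import *
s=dict(np.load('top0.npz'))
im=s['pixels'][:,:,::-1]
a=cv2.resize(im[205:310,210:310],None,fx=5,fy=5,interpolation=cv2.INTER_CUBIC);b=cv2.resize(im[175:300,335:465],None,fx=5*105/125,fy=5*105/125,interpolation=cv2.INTER_CUBIC)
cv2.imwrite('pics/crop.png',np.hstack([a,b])[:, :]if np.hstack([a[:,:400],b[:,:400]]).shape[1]<0 else cv2.resize(np.hstack([a,cv2.resize(b,(b.shape[1],a.shape[0]))]),None,fx=.76,fy=.76))
hsv=cv2.cvtColor(im,cv2.COLOR_BGR2HSV)
m=((hsv[:,:,1]<60)&(hsv[:,:,2]>130)).astype(np.uint8)
m2=m.copy();m2[:,:225]=0;m2[:,275:]=0;m2[:215]=0;m2[285:]=0
cs,h=cv2.findContours(m2,cv2.RETR_CCOMP,cv2.CHAIN_APPROX_NONE)
for c,hh in zip(cs,h[0]):
    if len(c)>20:
        r=cv2.minAreaRect(c);print('plate',hh[3],r,onplane(s,*r[0],.005),np.round([onplane(s,*p,.005)[:2] for p in cv2.boxPoints(r)],4).tolist())
# machine bed: depth based height map
v,u=np.mgrid[160:310,330:460]
K=s['K'];E=s['extrinsics'];Rw=E[:3,:3];o=-Rw.T@E[:3,3]
d=np.stack([(u-K[0,2])/K[0,0],-(v-K[1,2])/K[1,1],-np.ones(u.shape)],-1)*s['depth'][160:310,330:460][...,None]
P=d@Rw+o
z=P[...,2]
print('z hist',np.histogram(z,bins=[-.01,.01,.06,.065,.07,.075,.08,.09,.093,.1,.11,.115,.122,.14]))
def rect(mask,n):
    mask=cv2.morphologyEx(mask.astype(np.uint8),cv2.MORPH_OPEN,np.ones((2,2)))
    pts=P[mask>0][:,:2].astype(np.float32)*1000
    r=cv2.minAreaRect(pts);print(n,len(pts),r,pts.mean(0),cv2.boxPoints(r).round(1).tolist());return pts
rect((z>.062)&(z<.15),'all'); rect((z>.11)&(z<.125),'box')
pts=P[(z>.091)&(z<.103)];print(len(pts));
from scipy import ndimage as nd
l,n=nd.label((z>.084)&(z<.105))
for i in range(1,n+1):
    q=P[l==i]
    if len(q)>15: print(i,len(q),q.mean(0),q.min(0),q.max(0))
np.savez('pc.npz',P=P)
```

```text
plate -1 ((247.68296813964844, 246.06753540039062), (51.726890563964844, 31.573890686035156), 87.0643310546875) [0.54346358 0.18967101 0.005     ] [[0.6114, 0.2395], [0.6181, 0.153], [0.4762, 0.1404], [0.4698, 0.2258]]
plate 0 ((248.5, 261.5), (23.0, 15.0), 0.0) [0.50128264 0.18568821 0.005     ] [[0.4801, 0.2161], [0.521, 0.2179], [0.5225, 0.1552], [0.4816, 0.1536]]
z hist (array([10888,   521,    97,  1374,  3294,  1089,   228,    91,   329,
         100,    86,   875,   457]), array([-0.01 ,  0.01 ,  0.06 ,  0.065,  0.07 ,  0.075,  0.08 ,  0.09 ,
        0.093,  0.1  ,  0.11 ,  0.115,  0.122,  0.14 ]))
all 7982 ((570.9098510742188, -192.1864013671875), (307.10382080078125, 394.7128601074219), 5.656815528869629) [ 563.618   -207.00644] [[398.70001220703125, -10.899999618530273], [437.6000061035156, -403.70001220703125], [743.2000122070312, -373.3999938964844], [704.2999877929688, 19.299999237060547]]
box 1218 ((502.11883544921875, -93.17393493652344), (90.06757354736328, 248.53070068359375), 71.438720703125) [ 540.57874 -104.62988] [[370.0, -96.30000305175781], [605.5999755859375, -175.39999389648438], [634.2999877929688, -90.0], [398.70001220703125, -10.899999618530273]]
481
1 25 [ 0.66363533 -0.16775008  0.09422906] [ 0.65826081 -0.17511472  0.08722606] [ 0.66912306 -0.1616509   0.10113158]
2 27 [ 0.64503132 -0.30126784  0.09427881] [ 0.63921661 -0.30772153  0.08553447] [ 0.65216233 -0.29547648  0.10216762]
8 365 [ 0.52830909 -0.21839695  0.09789683] [ 0.5025815  -0.24508591  0.08406712] [ 0.55516793 -0.19047507  0.10440076]
19 186 [ 0.46642397 -0.21042548  0.08999252] [ 0.44685578 -0.23652248  0.08408358] [ 0.47990522 -0.18451293  0.09818476]
```

View pics/crop.png

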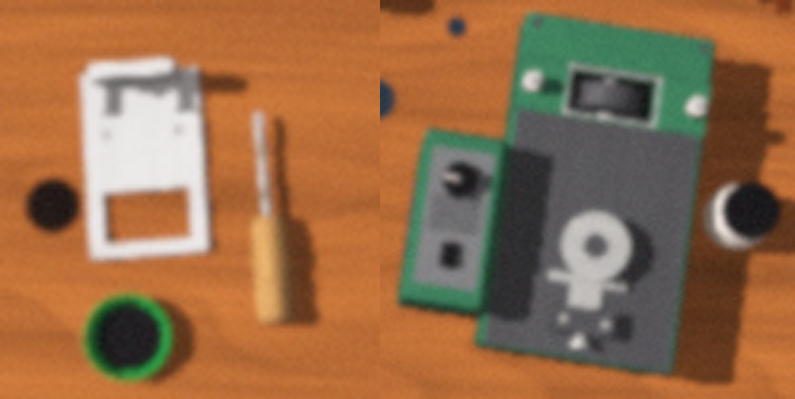

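The left crop shows the oblong-eyed plate: nose at (150,255), fence at (130,68), and the jar lid below it at (127,338). The right crop shows the stud head at (597,245), with the stop strip and block just below it. The choice of plate holds. Next is the approach.

```bash
cat >> h.py <<'E'
G=ctrl.grip_point_offset
def tcp(): 
    s=ctrl.state();return np.array(s['tool_pos']),R.from_quat(s['ee_rot'])
def Rtool(yaw,tilt=0):
    "tool pointing down with jaw axis y along -/+plate x; yaw deg, tilt deg = nose down about plate y"
    ym=R.from_euler('z',yaw,degrees=True)*R.from_euler('y',-tilt,degrees=True)
    # tool x = -z plate ; tool y = sx*plate x
    X=np.array([0,0,-1.]);out=[]
    for sx in(1,-1):
        Y=np.array([sx,0,0.]);Z=np.cross(X,Y);out.append(ym*R.from_matrix(np.stack([X,Y,Z],1)))
    p,q=tcp();return min(out,key=lambda o:(q.inv()*o).magnitude())
def plan(gp,Rt):
    "gp: desired grasp-point world; prints rotation units, and shift units in current and in target tool axes"
    p,q=tcp();rv=(q.inv()*Rt).as_rotvec(degrees=True)/6
    t=np.array(gp)-G*Rt.as_matrix()[:,0]
    print('rot units',rv.round(2),'shift u in cur axes',(q.inv().apply(t-p)/.02).round(2),'in tgt axes',(Rt.inv().apply(t-p)/.02).round(2),'world d',(t-p).round(4))
E
python3 - <<'E'
from h import *
p,q=tcp();print(q.as_matrix().round(2))
for y in(5,):
    plan([.600,.195,.14],Rtool(y))
E
```

```text
[[-0.    0.25  0.97]
 [-0.    0.97 -0.25]
 [-1.   -0.    0.  ]]
rot units [1.173e+01 1.000e-02 1.000e-02] shift u in cur axes [  5.48 -10.49  26.57] in tgt axes [ 5.47 21.51 18.8 ] world d [ 0.4614 -0.3371 -0.1093]
```

```bash
python3 -m creep '[-1,0,0,0,1,0,0,-1,0,0,0,1,0,0,-1,0,0,0,1,0,0,-1,0,0,0,1,0,0,-1,0,0,0,1,0,0,-1,0,0,0,1,0,0,-1,0,0,0,1,0,0,-1,0,0,0,1,0,0,-1,0,0,0,1,0,0,-1,0,0,0,1,0,0]'; python3 -m creep '[-1,0,0,0,1,0,0,-1,0,0,0,0.7,0,0,-1,0,1,0.87,0,0,0,-1,0,1,0.87,0,0,0,-1,0,1,0.87,0,0,0,-1,0,1,0.87,0,0,0,-1,0,1,0.87,0,0,0,-1,0,1,0.87,0,0,0,-1,0,1,0.87,0,0,0,-1,0,1,0.87,0,0,0]'
python3 - <<'E'
from h import *
plan([.600,.195,.14],Rtool(5));print(ctrl.state()['q'])
E
```

```text
t: 1.1
tool_pos: [0.1384, 0.5313, 0.2988]
ee_rot: [0.437, 0.552, -0.443, 0.555]
force: [0.1, 0.5, -0.4]
finger_gap: 1.001
t: 2.1
tool_pos: [0.3068, 0.3947, 0.2951]
ee_rot: [0.483, 0.508, -0.495, 0.513]
force: [-0.3, -0.0, 0.1]
finger_gap: 0.999
rot units [-0.41  0.15  0.07] shift u in cur axes [ 5.14 14.24 10.53] in tgt axes [ 5.06 13.73 11.22] world d [ 0.2932 -0.1997 -0.1012]
[ 0.91226748 -0.02192216  0.04693317  1.65639554 -0.00544616  2.43925181]
```

```bash
python3 -m creep '[-1,0,1,0.75,-0.2,0.08,0,-1,0,1,0.75,-0.2,0.07,0.07,-1,0,1,0.78,0,0,0,-1,0,1,0.78,0,0,0,-1,0,1,0.78,0,0,0,-1,0,1,0.78,0,0,0,-1,0,1,0.78,0,0,0,-1,0,1,0.78,0,0,0,-1,0,1,0.78,0,0,0,-1,0,1,0.8,0,0,0]'; python3 -m creep '[-1,0.3,1,0.85,0,0,0,-1,0.3,1,0.85,0,0,0,-1,0.3,1,0.85,0,0,0,-1,0.3,0.9,0.8,0,0,0,-1,0,0,0,0,0,0]'
python3 - <<'E'
from h import *
plan([.600,.195,.14],Rtool(5));s=snap('wrist');save(s,'w1.png');np.savez('w1.npz',**s);print(s['K'],ctrl.state()['q'])
E
```

```text
t: 3.1
tool_pos: [0.5263, 0.248, 0.2916]
ee_rot: [0.476, 0.522, -0.48, 0.521]
force: [0.3, 0.1, -0.3]
finger_gap: 0.997
t: 3.6
tool_pos: [0.6146, 0.1831, 0.2632]
ee_rot: [0.475, 0.522, -0.482, 0.52]
force: [-0.1, 0.7, -0.2]
finger_gap: 1.001
rot units [-0.03  0.04  0.08] shift u in cur axes [ 3.47 -0.65 -0.67] in tgt axes [ 3.47 -0.67 -0.66] world d [-0.0146  0.0119 -0.0693]
[[371.64829954   0.         319.89234977]
 [  0.         371.64829954 241.40096577]
 [  0.           0.           1.        ]] [ 2.91707480e-01  3.08062086e-01  3.54576575e-01  1.62638841e+00
 -1.71179596e-03  1.77758862e+00]
```

View pics/w1.png

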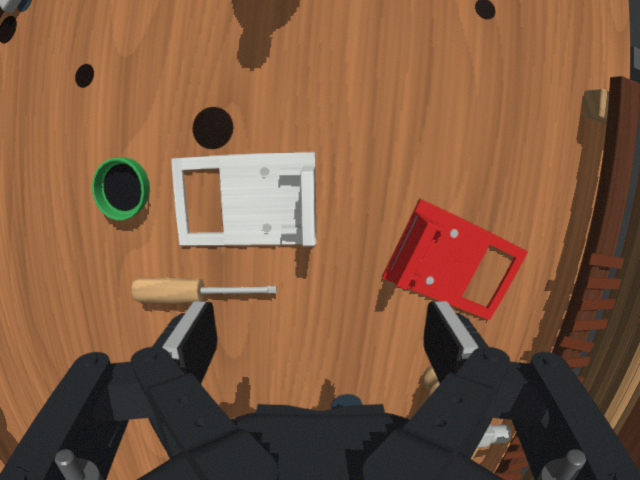

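The wrist view shows the plate with its eye at (203,201) and fence at (309,203). The gussets are on the eye side at (290,182) and (290,225), the red look-alike is at (455,260), the awl at (200,290) and the lid at (120,188).

```bash
cat >> h.py <<'E'
def wray(s,pts):
    pts=np.asarray(pts,float).reshape(-1,1,2)
    n=cv2.fisheye.undistortPoints(pts,np.array(s['K']),np.zeros(4)).reshape(-1,2)
    E=np.array(s['extrinsics']);d=np.c_[n[:,0],-n[:,1],-np.ones(len(n))]@E[:3,:3];return -E[:3,:3].T@E[:3,3],d
def won(s,pts,z):
    o,d=wray(s,pts);return o+d*((z-o[2])/d[:,2])[:,None]
def wproj(s,P):
    E=np.array(s['extrinsics']);c=np.atleast_2d(P)@E[:3,:3].T+E[:3,3];c=c*[1,-1,-1]
    return cv2.fisheye.projectPoints(c.reshape(-1,1,3),np.zeros(3),np.zeros(3),np.array(s['K']),np.zeros(4))[0].reshape(-1,2)
E
python3 - <<'E'
from h import *
s=dict(np.load('w1.npz'));im=s['pixels'][:,:,::-1].copy();hsv=cv2.cvtColor(im,cv2.COLOR_BGR2HSV)
m=((hsv[:,:,1]<70)&(hsv[:,:,2]>120)).astype(np.uint8);m[:,:160]=0;m[:,330:]=0;m[:140]=0;m[260:]=0
cs,h=cv2.findContours(m,cv2.RETR_CCOMP,cv2.CHAIN_APPROX_NONE)
for c,hh in zip(cs,h[0]):
    if len(c)>60:
        P=won(s,c.reshape(-1,2),.005)[:,:2]*1000
        r=cv2.minAreaRect(P.astype(np.float32));print(hh[3],len(c),r)
        rp=cv2.boxPoints(r);print(rp.round(1).tolist())
print(np.array(s['extrinsics']).round(3), 'fence top ctr',won(s,[[309,205],[302,168],[302,243],[316,152],[316,243]],.05).round(4))
print('lid etc', won(s,[[120,188]],.016))
E
```

```text
-1 572 ((540.1194458007812, 189.82852172851562), (133.3606719970703, 85.23759460449219), 5.131485939025879)
[[469.8999938964844, 226.3000030517578], [477.5, 141.39999389648438], [610.2999877929688, 153.3000030517578], [602.7000122070312, 238.1999969482422]]
0 197 ((502.6763610839844, 186.89710998535156), (37.84288787841797, 61.607093811035156), 5.590621471405029)
[[480.79998779296875, 215.6999969482422], [486.79998779296875, 154.39999389648438], [524.5, 158.10000610351562], [518.5, 219.39999389648438]]
[[ 0.996  0.084 -0.009 -0.625]
 [-0.083  0.954 -0.29  -0.098]
 [-0.016  0.289  0.957 -0.382]
 [ 0.     0.     0.     1.   ]] fence top ctr [[0.6028 0.1993 0.05  ]
 [0.5953 0.2276 0.05  ]
 [0.5996 0.1682 0.05  ]
 [0.6049 0.2406 0.05  ]
 [0.6107 0.1692 0.05  ]]
lid etc [[0.42016915 0.1970084  0.016     ]]
```

Run:
```python
from h import *
plan([.6016,.1957,.036],Rtool(5.2))
```

```text
rot units [-0.06  0.03  0.08] shift u in cur axes [ 8.7  -0.48 -0.67] in tgt axes [ 8.7  -0.55 -0.64] world d [-0.0121  0.0118 -0.1739]
```

```bash
python3 -m creep '[-1,0.5,-0.4,-0.5,-0.06,0.03,0.08,-1,0.9,-0.15,-0.15,0,0,0,-1,1,0,0,0,0,0,-1,1,0,0,0,0,0,-1,1,0,0,0,0,0,-1,1,0,0,0,0,0,-1,1,0,0,0,0,0,-1,0.6,0,0,0,0,0,-1,0,0,0,0,0,0]'
python3 - <<'E'
from h import *
plan([.6016,.1957,.036],Rtool(5.2))
E
```

```text
t: 4.55
tool_pos: [0.5951, 0.2025, 0.1222]
ee_rot: [0.476, 0.524, -0.474, 0.523]
force: [-0.5, 0.8, -0.2]
finger_gap: 1.001
rot units [ 0.06 -0.02 -0.01] shift u in cur axes [1.61 0.29 0.37] in tgt axes [1.61 0.29 0.37] world d [ 0.0065 -0.0068 -0.0323]
```

```bash
python3 -m creep '[-1,0.4,0.28,0.36,0.06,0,0,-1,0.6,0,0,0,0,0,-1,0.6,0,0,0,0,0,-1,0,0,0,0,0,0]'
python3 - <<'E'
from h import *
plan([.6016,.1957,.036],Rtool(5.2))
E
```

```text
t: 4.95
tool_pos: [0.6027, 0.1961, 0.0904]
ee_rot: [0.479, 0.522, -0.475, 0.522]
force: [-0.5, -0.4, -0.8]
finger_gap: 0.999
rot units [ 0.   -0.03 -0.04] shift u in cur axes [ 0.02 -0.06  0.01] in tgt axes [ 0.02 -0.06  0.01] world d [-0.0011 -0.0004 -0.0005]
```

```bash
python3 -m creep '[1,0,-0.05,0,0,0,0,1,0,0,0,0,0,0,1,0,0,0,0,0,0,1,0,0,0,0,0,0,1,0,0,0,0,0,0,1,0,0,0,0,0,0,1,0,0,0,0,0,0,1,0,0,0,0,0,0]'
python3 - <<'E'
from h import *
plan([.6016,.1957,.036],Rtool(5.2));print(ctrl.state()['moment'])
E
```

```text
t: 5.75
tool_pos: [0.6022, 0.196, 0.092]
ee_rot: [0.479, 0.521, -0.474, 0.523]
force: [-0.2, 0.9, 0.3]
finger_gap: 0.108
rot units [-0.   -0.03 -0.06] shift u in cur axes [ 0.1  -0.03  0.01] in tgt axes [ 0.1  -0.03  0.01] world d [-0.0006 -0.0003 -0.0021]
[-0.08866449  0.137225    0.06441261]
```

```bash
python3 -m creep '[1,-0.3,0,0,0,0,0,1,-0.8,0,0,0,0,0,1,-1,0,0,0,0,0,1,-1,0,0,0,0,0,1,-1,0,0,0,0,0,1,-1,0,0,0,0,0,1,-1,0,0,0,0,0,1,-1,0,0,0,0,0,1,-0.9,0,0,0,0,0,1,0,0,0,0,0,0]'
python3 - <<'E'
from h import *
st=ctrl.state();print(st['finger_gap'],st['q'])
yaw=np.radians(-7.7);c,s=np.cos(yaw),np.sin(yaw)
# grasp machine x for plate origin at -20 => 80
g=np.array([.528,-.2185])+np.array([c,s])*.095
plan([g[0],g[1],.21],Rtool(-7.7))
s=snap('wrist');save(s,'w2.png');np.savez('w2.npz',**s)
E
```

```text
t: 6.75
tool_pos: [0.6, 0.1952, 0.2674]
ee_rot: [0.48, 0.521, -0.473, 0.523]
force: [0.3, 1.1, -1.7]
finger_gap: 0.107
0.10735857433557398 [0.31387816 0.26641269 0.3102602  1.60442271 0.00206855 1.79411824]
rot units [ 2.15 -0.05 -0.09] shift u in cur axes [ 0.08 -0.83 21.34] in tgt axes [ 0.18  3.95 20.98] world d [ 0.0221 -0.4265 -0.0035]
```

View pics/w2.png

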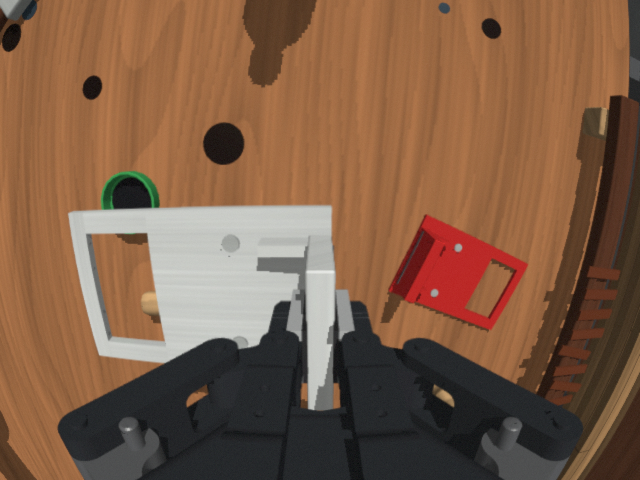

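The plate is held, with its eye in view at (127,287) and the fence in the jaws at (320,300).

```bash
python3 -m creep '[1,0,0,0.4,0.5,0,0,1,0,0,0.8,0.6,0,-0.09,1,0,0.1,1,0.5,0,0,1,0,0.1,1,0.5,0,0,1,0,0.2,1,0,0,0,1,0,0.2,1,0,0,0,1,0,0.2,1,0,0,0,1,0,0.2,1,0,0,0,1,0,0.2,1,0,0,0,1,0,0.2,1,0,0,0]'
python3 - <<'E'
from h import *
s=dict(np.load('w2.npz'));im=s['pixels'][:,:,::-1].copy();hsv=cv2.cvtColor(im,cv2.COLOR_BGR2HSV)
m=((hsv[:,:,1]<60)&(hsv[:,:,2]>110)).astype(np.uint8);m[:,340:]=0;m[:190]=0;m[380:]=0;m[:,:60]=0
cs,h=cv2.findContours(m,cv2.RETR_CCOMP,cv2.CHAIN_APPROX_NONE)
# tool pose at that moment
p=np.array([.6000,.1952,.2674]);q=R.from_quat([.480,.521,-.473,.523])
o=-s['extrinsics'][:3,:3].T@s['extrinsics'][:3,3]
print('cam in tool',q.inv().apply(o-p).round(4))
for c,hh in zip(cs,h[0]):
    if len(c)>200:
        for zt in (.087,.092):   # plane at tool x = zt (plate top / bottom)
            oo,d=wray(s,c.reshape(-1,2));ot=q.inv().apply(oo-p);dt=q.inv().apply(d);P=ot+dt*((zt-ot[0])/dt[:,0])[:,None]
            r=cv2.minAreaRect((P[:,1:]*1000).astype(np.float32));print(hh[3],len(c),zt,np.round(r[0],1),np.round(r[1],1),round(r[2],2))
g=np.array([.528,-.2185])+np.array([np.cos(-.1344),np.sin(-.1344)])*.095
plan([g[0],g[1],.21],Rtool(-7.7))
E
```

```text
t: 7.8
tool_pos: [0.6075, 0.0046, 0.254]
ee_rot: [-0.529, -0.47, 0.536, -0.461]
force: [0.7, 0.4, -2.4]
finger_gap: 0.105
cam in tool [-0.0691  0.0001 -0.0729]
-1 1187 0.087 [-59.6   2.8] [137.8  90.9] 0.1
-1 1187 0.092 [-61.5   5.2] [142.2  93.8] 0.1
29 327 0.087 [-99.5  -0.8] [37.4 60.6] 0.04
29 327 0.092 [-102.7    1.6] [38.6 62.6] 0.04
rot units [ 0.   -0.01  0.16] shift u in cur axes [-0.55  2.29 11.59] in tgt axes [-0.49  2.3  11.59] world d [ 0.0146 -0.2358  0.0099]
```

```bash
python3 -m creep '[1,-0.1,0.2,1,0,0,0.08,1,-0.1,0.2,1,0,0,0.08,1,-0.1,0.2,1,0,0,0,1,-0.1,0.2,1,0,0,0,1,-0.1,0.2,1,0,0,0,1,-0.1,0.2,1,0,0,0,1,-0.1,0.2,1,0,0,0,1,-0.1,0.2,1,0,0,0,1,-0.1,0.2,0.9,0,0,0,1,-0.1,0.2,0.8,0,0,0]';  python3 -m creep '[1,0,0.2,0.8,0,0,0,1,0,0,0,0,0,0]'
python3 - <<'E'
from h import *
g=np.array([.528,-.2185])+np.array([np.cos(-.1344),np.sin(-.1344)])*.095
plan([g[0],g[1],.21],Rtool(-7.7));print(ctrl.state()['q'])
s=snap('wrist');save(s,'w3.png');p,q=tcp();np.savez('w3.npz',p=p,quat=q.as_quat(),**s)
E
```

```text
t: 8.8
tool_pos: [0.6179, -0.2017, 0.262]
ee_rot: [-0.529, -0.47, 0.536, -0.461]
force: [1.7, 1.0, -1.7]
finger_gap: 0.109
t: 9.0
tool_pos: [0.6199, -0.2213, 0.2609]
ee_rot: [-0.529, -0.47, 0.536, -0.46]
force: [0.0, 0.4, -1.8]
finger_gap: 0.108
rot units [-0.02 -0.02  0.16] shift u in cur axes [-0.15  0.18  0.48] in tgt axes [-0.15  0.18  0.48] world d [ 0.0023 -0.01    0.003 ]
[-3.42352081e-01  3.60461617e-01  4.15309095e-01  1.64254317e+00
 -1.59286934e-03  1.36469918e+00]
```

View pics/w3.png

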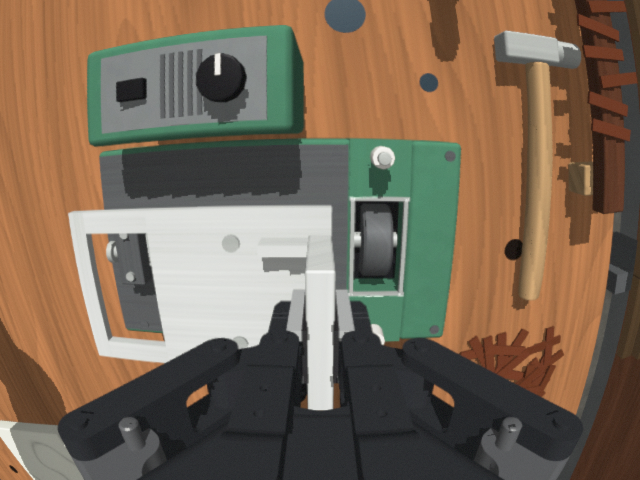

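The plate hides the stud here. Visible are the stop block through the eye at (130,258), the +y pin at (382,157), the tank at (378,246) and the bed's far corners at (460,142) and (443,340).

Run:
```python
from h import *
s=dict(np.load('w3.npz'))
print('pin top',won(s,[[384,158]],.096).round(4))
print('bed corners far',won(s,[[460,142],[443,340]],.07).round(4),'near',won(s,[[102,152]],.07).round(4))
print('tank frame corners',won(s,[[350,198],[409,198],[350,293],[403,296]],.07).round(4))
im=s['pixels'][:,:,::-1].copy();hsv=cv2.cvtColor(im,cv2.COLOR_BGR2HSV)
g=cv2.inRange(hsv,(50,80,40),(85,255,255));
# top edge of bed (+y flank) & far edge by scanning
E1=[]
for u in range(365,450,5):
    v=np.where(g[136:190,u])[0]; 
    E1.append((u,136+v[0]))
E2=[]
for v in range(160,330,8):
    u=np.where(g[v,415:480])[0]; E2.append((415+u[-1]+1,v))
A=won(s,E1,.07)[:,:2];B=won(s,E2,.07)[:,:2]
for n,P in(('flank',A),('far',B)):
    vx,vy,x0,y0=cv2.fitLine(P.astype(np.float32),cv2.DIST_HUBER,0,.001,.001).ravel();print(n,np.degrees(np.arctan2(vy,vx)),x0,y0)
    e=[vx,vy]; 
    print(' residual mm',(1000*((P-[x0,y0])@[-vy,vx])).round(1))
```

```text
pin top [[ 0.6651 -0.1686  0.096 ]]
bed corners far [[ 0.7263 -0.1644  0.07  ]
 [ 0.707  -0.3246  0.07  ]] near [[ 0.4552 -0.1294  0.07  ]]
tank frame corners [[ 0.6416 -0.1961  0.07  ]
 [ 0.684  -0.2013  0.07  ]
 [ 0.6333 -0.2691  0.07  ]
 [ 0.6742 -0.2776  0.07  ]]
flank -7.8217864 0.6854552 -0.15999672
 residual mm [ 0.2  0.3 -0.3 -0.2 -0.1 -0.   0.1  0.3 -0.3 -0.2 -0.   0.2  0.3 -0.2
  0.   0.2 -0.3]
far 82.255516 0.7155342 -0.24699686
 residual mm [-0.1  0.3 -0.   0.4 -0.   0.3 -0.2  0.1 -0.5 -0.3 -0.1  0.1  0.2  0.3
 -0.5  0.3 -0.5  0.3  0.2  0.1 -0.1 -0.3]
```

```bash
cat >> h.py <<'E'
YAW=-7.78; O=np.array([.5283,-.2186,0]); YO=-.0005; GZ=.0381
RM=R.from_euler('z',YAW,degrees=True)
def goal(X,Z,th,Y=0,yo=None):
    "grasp world so that eye_nose bottom edge (plate -18.5,0,0) is at machine X,Y,Z mm with tilt th deg"
    v=np.array([.1185,YO if yo is None else yo,GZ]);v=R.from_euler('y',-th,degrees=True).apply(v)
    g=O+RM.apply(np.array([X,Y,Z])/1000+v);print('->',X,Y,Z,th,end=' ');plan(g,Rtool(YAW,th))
def where():
    p,q=tcp();M=q.as_matrix();g=p+G*M[:,0]
    # plate axes
    px=M[:,1];py=-M[:,2];pz=-M[:,0]
    e=g-.1185*px-YO*py-GZ*pz
    m=RM.inv();e=m.apply(e-O)*1000;A=m.apply(np.stack([px,py,pz])) 
    th=-np.degrees(np.arcsin(-A[0,2]))*1
    print('nose edge XYZ',e.round(2),'tilt',round(np.degrees(np.arcsin(A[0,2])),2),'yaw err',round(np.degrees(np.arctan2(A[0,1],A[0,0])),2),'roll',round(np.degrees(np.arcsin(A[1,2])),2),'F mach',m.apply(ctrl.state()['force']).round(1),'t',round(ctrl.state()['t'],2))
E
python3 - <<'E'
from h import *
where();goal(-34,140,29)
E
```

```text
nose edge XYZ [-29.1   11.38 171.04] tilt -0.97 yaw err -0.0 roll 0.13 F mach [ 0.4  0.6 -2.3] t 9.05
-> -34 0 140 29 rot units [-0.01 -0.02  5.  ] shift u in cur axes [-0.79 -3.31  0.56] in tgt axes [-2.34 -2.47  0.56] world d [-0.0668 -0.0021  0.0169]
```

```bash
python3 -m creep '[1,0,0,0.1,0,0,1,1,0,0,0.12,0,0,1,1,0,0,0.12,0,0,1,1,0,0,0.12,0,0,1,1,0,0,0.1,0,0,1,1,-0.8,-0.8,0,0,0,0,1,-0.8,-0.85,0,0,0,0,1,-0.5,-0.6,0,0,0,0,1,0,0,0,0,0,0]'
python3 - <<'E'
from h import *
where();goal(-34,120,29);print(ctrl.state()['q'])
E
```

```text
t: 9.95
tool_pos: [0.5565, -0.2178, 0.2699]
ee_rot: [0.635, 0.316, -0.392, 0.586]
force: [-0.3, -0.8, -1.2]
finger_gap: 0.103
nose edge XYZ [-29.39   5.5  131.2 ] tilt 29.75 yaw err 0.22 roll 0.35 F mach [-0.2 -0.9 -1.2] t 9.95
-> -34 0 120 29 rot units [ 0.03 -0.09 -0.13] shift u in cur axes [ 0.45 -0.42  0.26] in tgt axes [ 0.45 -0.41  0.25] world d [-0.0035 -0.0046 -0.012 ]
[-0.42681259 -0.2222267  -0.27010759  1.02427541  0.15158133  1.31276767]
```

```bash
python3 -m creep '[1,0.2,-0.2,0.13,0.03,-0.09,-0.13,1,0.25,-0.2,0.12,0,0,0,1,0,0,0,0,0,0]'
python3 - <<'E'
from h import *
where();goal(-34,110,29)
s=snap('wrist');save(s,'w4.png',(40,140,360,380),2.4);p,q=tcp();np.savez('w4.npz',p=p,quat=q.as_quat(),**s)
E
```

```text
t: 10.25
tool_pos: [0.5541, -0.222, 0.2567]
ee_rot: [0.631, 0.317, -0.4, 0.584]
force: [-0.2, 0.7, -2.4]
finger_gap: 0.106
nose edge XYZ [-33.29   0.46 118.9 ] tilt 28.88 yaw err 0.07 roll -0.05 F mach [-0.3  0.7 -2.4] t 10.25
-> -34 0 110 29 rot units [0.01 0.   0.02] shift u in cur axes [ 0.36 -0.26  0.03] in tgt axes [ 0.36 -0.26  0.03] world d [-0.0011 -0.0005 -0.0088]
```

View pics/w4.png

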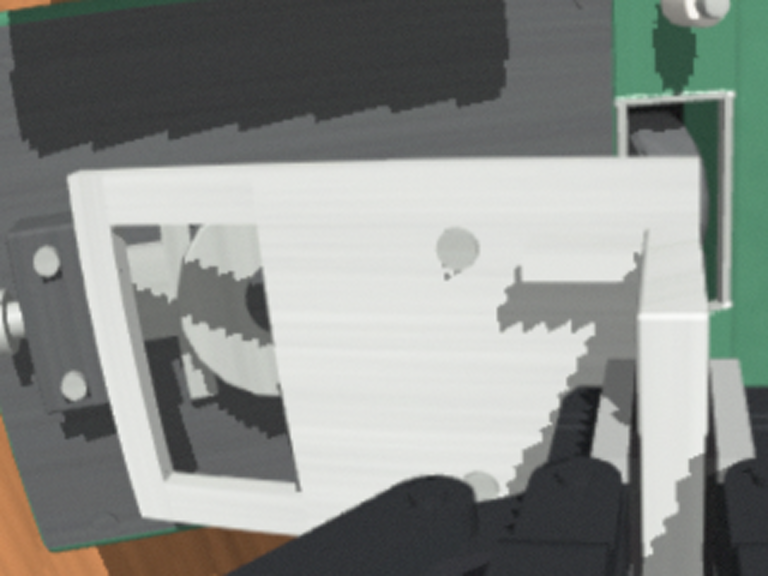

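The crop shows the stud head through the eye: left rim at (182,300), centre screw at (262,300). The strip ends are at (145,255) and (197,375), and the block is at (55,310), clear of the nose bar. I'll check the y alignment against this view.

Run:
```python
from h import *
s=dict(np.load('w4.npz'));c=lambda a:np.array(a)/2.4+[40,140]
arc=c([(207,228),(190,255),(182,285),(184,320),(193,350),(215,375),(245,390),(275,397)])
P=won(s,arc,.096);m=RM.inv().apply(P-O)*1000
from scipy.optimize import least_squares
r=least_squares(lambda x:np.hypot(m[:,0]-x[0],m[:,1]-x[1])-28,[0,0]);print('stud in machine est',r.x.round(2),r.fun.round(1))
p=s['p'];q=R.from_quat(s['quat'])
o,d=wray(s,c([(110,226),(168,476),(257,225),(300,490),(68,176),(145,516),(698,157)]));ot=q.inv().apply(o-p);dt=q.inv().apply(d)
Q=(ot+dt*((.087-ot[0])/dt[:,0])[:,None])*1000
print('plate x,y rel grasp: ',np.c_[Q[:,1]+100,-Q[:,2]].round(1).tolist())
# block face/strip corners
print('strip far corners z=.076',(RM.inv().apply(won(s,c([(160,243),(212,395)]),.076)-O)*1000).round(1).tolist())
```

```text
stud in machine est [ 3.03 -1.01] [-0.2 -0.2 -0.2 -0.1  0.6  0.4 -0.4 -0.5]
plate x,y rel grasp:  [[-18.7, 30.1], [-17.3, -29.8], [18.0, 30.0], [17.6, -30.1], [-28.6, 41.1], [-27.9, -42.4], [103.8, 42.3]]
strip far corners z=.076 [[-29.4, 13.0, 76.0], [-22.5, -32.6, 76.0]]
```

```bash
sed -i 's/^YAW=.*/YAW=-7.78; RM=R.from_euler("z",YAW,degrees=True); O=np.array([.5283,-.2186,0])+RM.apply([.0015,-.0007,0]); YO=0.; GZ=.0381/' h.py
python3 - <<'E'
from h import *
where();goal(-34.5,110,29);goal(-34.5,83.5,29)
E
```

```text
nose edge XYZ [-34.58   0.68 119.3 ] tilt 28.91 yaw err 0.07 roll -0.05 F mach [ 0.2  1.1 -2.2] t 10.3
-> -34.5 0 110 29 rot units [0.01 0.   0.02] shift u in cur axes [ 0.4  -0.23  0.04] in tgt axes [ 0.4  -0.23  0.04] world d [-0.0003 -0.0008 -0.0092]
-> -34.5 0 83.5 29 rot units [0.01 0.   0.02] shift u in cur axes [ 1.56 -0.87  0.04] in tgt axes [ 1.56 -0.87  0.04] world d [-0.0003 -0.0008 -0.0357]
```

```bash
python3 -m creep '[1,0.3,-0.17,0.03,0,0,0.02,1,0.3,-0.17,0,0,0,0,1,0.3,-0.17,0,0,0,0,1,0.2,-0.1,0,0,0,0,1,0,0,0,0,0,0]'
python3 - <<'E'
from h import *
where();goal(-34.5,83.5,29)
E
```

```text
t: 10.8
tool_pos: [0.5547, -0.2226, 0.2278]
ee_rot: [0.632, 0.318, -0.4, 0.583]
force: [-0.3, -0.1, -2.7]
finger_gap: 0.11
nose edge XYZ [-34.12   0.25  89.98] tilt 28.89 yaw err 0.06 roll 0.0 F mach [-0.3 -0.1 -2.7] t 10.8
-> -34.5 0 83.5 29 rot units [ 0.01 -0.01  0.02] shift u in cur axes [ 0.26 -0.18  0.01] in tgt axes [ 0.26 -0.18  0.01] world d [-0.0007 -0.0002 -0.0064]
```

```bash
python3 -m creep '[1,0.14,-0.1,0.01,0,0,0.02,1,0.12,-0.08,0,0,0,0,1,0,0,0,0,0,0]'
python3 - <<'E'
from h import *
where();goal(-12,83.5,29);goal(-5,83.5,29)
s=snap('scene');a=proj(s,O+[0,0,.09]).astype(int);print(a);save(s,'s5.png',(a[0]-80,a[1]-60,a[0]+80,a[1]+60),5)
s=snap('wrist');np.savez('w5.npz',**s)
E
```

```text
t: 11.1
tool_pos: [0.554, -0.2228, 0.2212]
ee_rot: [0.632, 0.317, -0.399, 0.584]
force: [-0.1, 0.6, -2.3]
finger_gap: 0.107
nose edge XYZ [-3.437e+01 -1.000e-02  8.327e+01] tilt 29.05 yaw err 0.06 roll -0.0 F mach [-0.2  0.6 -2.3] t 11.1
-> -12 0 83.5 29 rot units [ 0.01 -0.   -0.01] shift u in cur axes [0.54 0.99 0.  ] in tgt axes [0.54 0.99 0.  ] world d [ 0.0223 -0.0031  0.0002]
-> -5 0 83.5 29 rot units [ 0.01 -0.   -0.01] shift u in cur axes [0.71 1.29 0.  ] in tgt axes [0.71 1.29 0.  ] world d [ 0.0292 -0.004   0.0002]
[242 281]
```

View pics/s5.png

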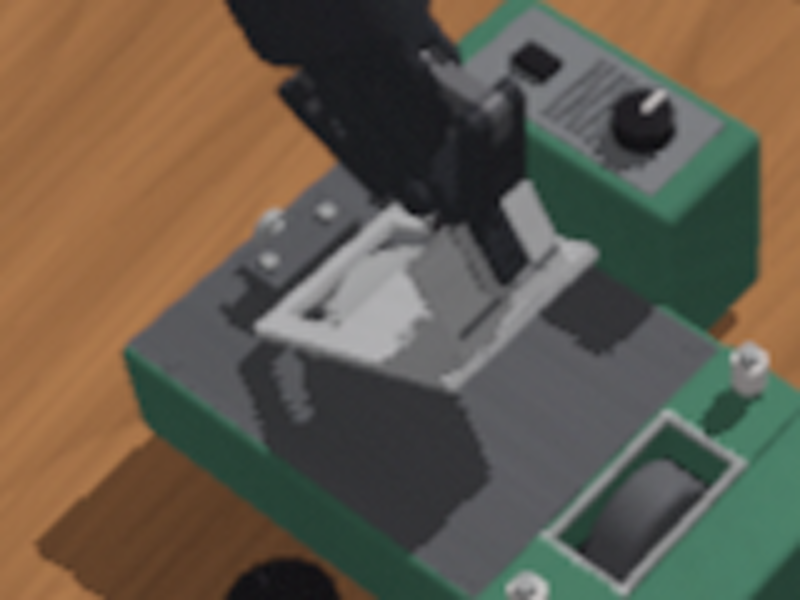

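The nose bar is down between head and block at (330,270), with no contact force. Next I draw it in +x towards the neck.

```bash
python3 -m creep '[1,0.14,0.26,0,0,0,0,1,0.14,0.26,0,0,0,0,1,0.14,0.25,0,0,0,0,1,0.12,0.2,0,0,0,0,1,0,0,0,0,0,0]'
python3 - <<'E'
from h import *
where();goal(-5,83.5,29)
E
```

```text
t: 11.7
tool_pos: [0.5789, -0.2262, 0.2228]
ee_rot: [0.632, 0.316, -0.398, 0.585]
force: [-0.2, 0.7, -1.9]
finger_gap: 0.112
nose edge XYZ [-8.96 -0.18 84.72] tilt 29.18 yaw err 0.09 roll -0.04 F mach [-0.3  0.7 -1.9] t 11.7
-> -5 0 83.5 29 rot units [ 0.01 -0.   -0.03] shift u in cur axes [ 0.17  0.16 -0.  ] in tgt axes [ 0.17  0.16 -0.  ] world d [ 0.0044 -0.0006 -0.0014]
```

```bash
python3 -m creep '[1,0.12,0.09,0,0,0,-0.02,1,0.05,0.07,0,0,0,0,1,0,0,0,0,0,0]'; python3 -c "
from h import *
where()";python3 -m creep '[1,0.03,0.05,0,0,0,0,1,0.03,0.05,0,0,0,0]';python3 -c "
from h import *
where()"
```

```text
t: 12.0
tool_pos: [0.5837, -0.2268, 0.2209]
ee_rot: [0.632, 0.317, -0.399, 0.584]
force: [-0.3, 0.2, -1.4]
finger_gap: 0.107
nose edge XYZ [-4.550e+00 -8.000e-02  8.294e+01] tilt 29.0 yaw err 0.09 roll -0.03 F mach [-0.3  0.2 -1.4] t 12.0
t: 12.2
tool_pos: [0.5858, -0.2271, 0.2206]
ee_rot: [0.632, 0.317, -0.399, 0.584]
force: [-2.4, 0.2, -2.6]
finger_gap: 0.104
nose edge XYZ [-2.470e+00 -8.000e-02  8.275e+01] tilt 28.97 yaw err 0.08 roll -0.02 F mach [-2.4 -0.2 -2.6] t 12.2
```

```bash
sed -i 's/\.0015,-\.0007/.0030,-.0010/' h.py; python3 -m creep '[1,0.29,0.215,0,0,0,-0.5,1,0.317,0.233,0,0,0,-0.5,1,0,0,0,0,0,0]'; python3 -c "
from h import *
where();goal(-4.6,83,23);goal(-4.6,83,15)"
```

```text
t: 12.5
tool_pos: [0.5992, -0.229, 0.2142]
ee_rot: [0.614, 0.35, -0.43, 0.562]
force: [0.1, 0.6, -2.7]
finger_gap: 0.105
nose edge XYZ [-4.81  0.11 83.46] tilt 22.83 yaw err 0.06 roll -0.04 F mach [ 0.   0.6 -2.7] t 12.5
-> -4.6 0 83 23 rot units [0.01 0.   0.03] shift u in cur axes [ 0.01 -0.01  0.01] in tgt axes [ 0.01 -0.01  0.01] world d [-0.0002 -0.0002 -0.0002]
-> -4.6 0 83 15 rot units [ 0.01  0.   -1.31] shift u in cur axes [0.88 0.57 0.01] in tgt axes [0.79 0.69 0.01] world d [ 0.0172 -0.0026 -0.0117]
```

```bash
python3 -m creep '[1,0.3,0.233,0,0,0,-0.5,1,0.317,0.238,0,0,0,-0.5,1,0,0,0,0,0,0]'; python3 -c "
from h import *
where();goal(-4.6,83,11)"
```

```text
t: 12.8
tool_pos: [0.6125, -0.2309, 0.2063]
ee_rot: [0.595, 0.382, -0.459, 0.538]
force: [-0.2, 0.2, -2.1]
finger_gap: 0.105
nose edge XYZ [-4.680e+00  5.000e-02  8.391e+01] tilt 16.85 yaw err 0.04 roll -0.03 F mach [-0.2  0.1 -2.1] t 12.8
-> -4.6 0 83 11 rot units [ 0.01  0.   -0.98] shift u in cur axes [0.67 0.43 0.01] in tgt axes [0.63 0.5  0.01] world d [ 0.012  -0.0018 -0.0104]
```

```bash
python3 -m creep '[1,0.33,0.22,0,0,0,-0.5,1,0.33,0.22,0,0,0,-0.5,1,0,0,0,0,0,0]'; python3 -c "
from h import *
where()"; python3 -m creep '[1,0.317,0.238,0,0,0,-0.5,1,0.317,0.238,0,0,0,-0.5,1,0,0,0,0,0,0]'; python3 -c "
from h import *
where();goal(-4.6,82,0)"
```

```text
t: 13.1
tool_pos: [0.624, -0.2327, 0.1966]
ee_rot: [0.575, 0.411, -0.486, 0.514]
force: [0.1, -0.2, -2.7]
finger_gap: 0.106
nose edge XYZ [-4.97e+00 -3.00e-02  8.36e+01] tilt 11.05 yaw err 0.01 roll -0.01 F mach [ 0.2 -0.2 -2.7] t 13.1
t: 13.4
tool_pos: [0.6346, -0.2344, 0.1871]
ee_rot: [0.554, 0.439, -0.511, 0.489]
force: [-1.1, -0.2, -2.5]
finger_gap: 0.107
nose edge XYZ [-4.85 -0.21 84.41] tilt 5.38 yaw err -0.04 roll 0.0 F mach [-1.1 -0.4 -2.5] t 13.4
-> -4.6 0 82 0 rot units [-0.01 -0.   -0.9 ] shift u in cur axes [ 0.7   0.41 -0.01] in tgt axes [ 0.66  0.47 -0.01] world d [ 0.0093 -0.001  -0.0131]
```

```bash
python3 -m creep '[1,0.35,0.2,0,0,0,-0.45,1,0.35,0.2,-0.01,0,0,-0.45,1,0.1,0,0,0,0,0,1,0,0,0,0,0,0]'; python3 -c "
from h import *
where();goal(-5,73,0)"
```

```text
t: 13.8
tool_pos: [0.6425, -0.2358, 0.1746]
ee_rot: [0.536, 0.462, -0.531, 0.467]
force: [-1.4, 0.9, -1.8]
finger_gap: 0.104
nose edge XYZ [-5.02 -0.37 81.34] tilt 0.62 yaw err -0.1 roll 0.01 F mach [-1.5  0.7 -1.8] t 13.8
-> -5 0 73 0 rot units [-0.02 -0.   -0.1 ] shift u in cur axes [ 0.48  0.05 -0.03] in tgt axes [ 0.48  0.05 -0.03] world d [ 0.0011  0.0004 -0.0096]
```

```bash
python3 -m creep '[1,0.2,-0.03,-0.02,-0.02,0,-0.1,1,0.2,0,0,0,0,0,1,0.05,0,0,0,0,0,1,0,0,0,0,0,0]'; python3 -c "
from h import *
where();goal(-6,70.5,0);goal(-6,70,0)"
```

```text
t: 14.2
tool_pos: [0.6411, -0.2355, 0.1675]
ee_rot: [0.534, 0.463, -0.531, 0.467]
force: [0.3, -0.1, -2.0]
finger_gap: 0.109
nose edge XYZ [-6.78 -0.49 74.62] tilt 0.42 yaw err -0.0 roll -0.02 F mach [ 0.3 -0.  -2. ] t 14.2
-> -6 0 70.5 0 rot units [-0.    0.   -0.07] shift u in cur axes [ 0.25  0.07 -0.02] in tgt axes [ 0.25  0.07 -0.02] world d [ 0.0015  0.0003 -0.005 ]
-> -6 0 70 0 rot units [-0.    0.   -0.07] shift u in cur axes [ 0.27  0.07 -0.02] in tgt axes [ 0.27  0.07 -0.02] world d [ 0.0015  0.0003 -0.0055]
```

```bash
python3 -m creep '[1,0.15,0.02,-0.02,0,0,-0.07,1,0.06,0,0,0,0,0,1,0,0,0,0,0,0]'; python3 -c "
from h import *
where();goal(-6,70,0)"; python3 -m creep '[1,0.03,0,0,0,0,0,1,0.03,0,0,0,0,0,1,0,0,0,0,0,0]'; python3 -c "
from h import *
where();goal(-6,70,0)"
```

```text
t: 14.5
tool_pos: [0.6417, -0.2352, 0.1633]
ee_rot: [-0.533, -0.465, 0.533, -0.465]
force: [-0.6, -0.3, -1.6]
finger_gap: 0.111
nose edge XYZ [-6.87 -0.09 71.27] tilt 0.02 yaw err -0.0 roll -0.02 F mach [-0.6 -0.4 -1.6] t 14.5
-> -6 0 70 0 rot units [-0.  0. -0.] shift u in cur axes [ 0.07  0.05 -0.  ] in tgt axes [ 0.07  0.05 -0.  ] world d [ 0.0009 -0.0001 -0.0013]
t: 14.8
tool_pos: [0.6419, -0.2351, 0.1619]
ee_rot: [-0.533, -0.465, 0.533, -0.465]
force: [-0.2, 0.2, -1.6]
finger_gap: 0.11
nose edge XYZ [-6.700e+00 -4.000e-02  6.984e+01] tilt 0.02 yaw err -0.0 roll -0.02 F mach [-0.2  0.1 -1.6] t 14.8
-> -6 0 70 0 rot units [-0.  0. -0.] shift u in cur axes [-0.01  0.04 -0.  ] in tgt axes [-0.01  0.04 -0.  ] world d [ 0.0007 -0.0001  0.0001]
```

```bash
python3 -m creep '[1,0.03,0,0,0,0,0,1,0.02,0,0,0,0,0]'; python3 -c "
from h import *
where()"; python3 -m creep '[1,0.03,0,0,0,0,0,1,0.02,0,0,0,0,0]'; python3 -c "
from h import *
where()"
```

```text
t: 15.0
tool_pos: [0.6419, -0.2352, 0.1618]
ee_rot: [0.533, 0.464, -0.533, 0.465]
force: [-0.8, 0.5, 1.6]
finger_gap: 0.108
nose edge XYZ [-6.61 -0.15 69.63] tilt 0.07 yaw err -0.0 roll -0.03 F mach [-0.8  0.4  1.6] t 15.0
t: 15.2
tool_pos: [0.6418, -0.2352, 0.1617]
ee_rot: [0.533, 0.464, -0.532, 0.466]
force: [-2.7, -0.1, 3.1]
finger_gap: 0.104
nose edge XYZ [-6.61 -0.13 69.49] tilt 0.11 yaw err -0.0 roll -0.03 F mach [-2.7 -0.5  3.1] t 15.2
```

```bash
python3 -m creep '[1,-0.03,-0.1,0,0,0,0,1,0,-0.1,0,0,0,0,1,0,0,0,0,0,0]'; python3 -c "
from h import *
where()"; python3 -m creep '[1,0,-0.05,0,0,0,0,1,0,-0.05,0,0,0,0]'; python3 -c "
from h import *
where()"
```

```text
t: 15.5
tool_pos: [0.6378, -0.2347, 0.1618]
ee_rot: [0.533, 0.464, -0.532, 0.466]
force: [-0.7, -0.2, 1.5]
finger_gap: 0.107
nose edge XYZ [-10.69  -0.16  69.53] tilt 0.12 yaw err 0.0 roll -0.04 F mach [-0.6 -0.3  1.5] t 15.5
t: 15.7
tool_pos: [0.636, -0.2344, 0.1618]
ee_rot: [0.533, 0.464, -0.532, 0.466]
force: [0.5, -0.5, -0.9]
finger_gap: 0.106
nose edge XYZ [-12.41  -0.15  69.47] tilt 0.17 yaw err -0.0 roll -0.04 F mach [ 0.6 -0.5 -0.9] t 15.7
```

```bash
for i in 1; do python3 -m creep '[1,0,-0.05,0,0,0,0,1,0,-0.05,0,0,0,0]'; python3 -c "
from h import *
where()"; python3 -m creep '[1,0.01,-0.05,0,0,0,0,1,0.01,-0.05,0,0,0,0]'; python3 -c "
from h import *
where()";  python3 -m creep '[1,0.01,-0.05,0,0,0,0,1,0.01,-0.05,0,0,0,0]'; python3 -c "
from h import *
where()"; done | grep nose
```

```text
nose edge XYZ [-13.91  -0.14  69.49] tilt 0.25 yaw err 0.01 roll -0.04 F mach [ 4.9  0.8 -0.6] t 15.9
nose edge XYZ [-1.392e+01 -4.000e-02  6.950e+01] tilt 0.53 yaw err 0.04 roll -0.04 F mach [ 5.8 -0.   0.2] t 16.1
nose edge XYZ [-13.92  -0.07  69.6 ] tilt 0.8 yaw err 0.08 roll -0.06 F mach [ 5.3 -0.  -0.5] t 16.3
```

```bash
python3 -m creep '[1,0.07,0.075,0,0,0,-0.13,1,0,0,0,0,0,0]'; python3 -c "
from h import *
where();print(ctrl.state()['moment'])"
```

```text
t: 16.5
tool_pos: [0.6348, -0.2339, 0.1619]
ee_rot: [-0.532, -0.465, 0.533, -0.465]
force: [0.2, 0.9, -1.9]
finger_gap: 0.11
nose edge XYZ [-1.397e+01 -1.000e-02  6.996e+01] tilt -0.04 yaw err 0.08 roll -0.06 F mach [ 0.1  0.9 -1.9] t 16.5
[-0.00928609 -0.2365686  -0.02505453]
```

```bash
python3 -m creep '[1,0.03,0,0,0.012,0,0,1,0.03,-0.04,0,0,0,-0.01,1,0.02,-0.06,0,0,0,-0.02,1,0.02,-0.06,0,0,0,-0.03]'; python3 -c "
from h import *
where();print(ctrl.state()['moment'])"
```

```text
t: 16.9
tool_pos: [0.6346, -0.2338, 0.162]
ee_rot: [-0.533, -0.465, 0.533, -0.466]
force: [9.0, -1.1, -0.5]
finger_gap: 0.107
nose edge XYZ [-14.06   0.12  69.85] tilt 0.07 yaw err 0.04 roll -0.07 F mach [ 9.   0.2 -0.5] t 16.9
[-0.17023952 -1.82877186  0.04461787]
```

```bash
python3 -m creep '[1,0.03,-0.065,0,0.005,0,-0.03,1,0.03,-0.065,0,0.005,0,-0.03]';python3 -c "
from h import *
where()"; python3 -m creep '[1,0.03,-0.065,0,0.003,0,-0.03,1,0.03,-0.065,0,0.003,0,-0.03,1,0.03,-0.065,0,0.003,0,-0.03,1,0.03,-0.065,0,0.003,0,-0.03]'; python3 -c "
from h import *
where();print(ctrl.state()['moment'])"
```

```text
t: 17.1
tool_pos: [0.6345, -0.2338, 0.1619]
ee_rot: [-0.533, -0.464, 0.533, -0.466]
force: [8.6, -1.2, 0.8]
finger_gap: 0.106
nose edge XYZ [-14.01   0.16  69.66] tilt 0.11 yaw err 0.02 roll -0.1 F mach [ 8.7 -0.1  0.8] t 17.1
t: 17.5
tool_pos: [0.6344, -0.2337, 0.162]
ee_rot: [0.533, 0.464, -0.533, 0.467]
force: [7.8, -0.6, -0.1]
finger_gap: 0.109
nose edge XYZ [-14.     0.12  69.61] tilt 0.19 yaw err 0.02 roll -0.16 F mach [ 7.8  0.4 -0.1] t 17.5
[-0.14947092 -1.58587418  0.04781998]
```

```bash
python3 -m creep '[1,0.03,-0.075,0,0.003,0.02,-0.04,1,0.03,-0.08,0,0.003,0.005,-0.035,1,0.03,-0.08,0,0,0.003,-0.035]';python3 -c "
from h import *
where()"; python3 -m creep '[1,0.03,-0.08,0,0.003,0.003,-0.035,1,0.03,-0.08,0,0.003,0.003,-0.035,1,0.03,-0.08,0,0.003,0.003,-0.035]'; python3 -c "
from h import *
where();print(ctrl.state()['moment'])"
```

```text
t: 17.8
tool_pos: [0.6343, -0.2338, 0.1623]
ee_rot: [0.533, 0.464, -0.532, 0.466]
force: [9.6, -2.0, 0.3]
finger_gap: 0.108
nose edge XYZ [-14.06   0.14  69.79] tilt 0.24 yaw err 0.04 roll -0.06 F mach [ 9.8 -0.7  0.3] t 17.8
t: 18.1
tool_pos: [0.6341, -0.2337, 0.1625]
ee_rot: [0.534, 0.463, -0.531, 0.467]
force: [9.4, -1.3, -0.1]
finger_gap: 0.106
nose edge XYZ [-14.1    0.15  69.8 ] tilt 0.32 yaw err 0.05 roll -0.05 F mach [ 9.5 -0.1 -0.1] t 18.1
[-0.24106206 -2.10648728  0.1051166 ]
```

```bash
python3 -m creep '[1,0.05,-0.065,0,0.01,0.003,-0.06,1,0.04,-0.075,0,0.005,0.003,-0.045,1,0.03,-0.08,0,0.003,0.003,-0.04,1,0.03,-0.08,0,0.003,0.003,-0.04,1,0.03,-0.08,0,0.003,0.003,-0.04]';python3 -c "
from h import *
where()"; python3 -m creep '[-1,0.01,-0.04,0,0,0,-0.02,-1,0,-0.01,0,0,0,0,-1,0,0,0,0,0,0,-1,0,0,0,0,0,0,-1,0,0,0,0,0,0,-1,0,0,0,0,0,0,-1,0,0,0,0,0,0]'; python3 -c "
from h import *
where();print(ctrl.state()['moment'])"
```

```text
t: 18.6
tool_pos: [0.6343, -0.2338, 0.1622]
ee_rot: [0.533, 0.464, -0.532, 0.466]
force: [9.6, -1.7, 0.1]
finger_gap: 0.107
nose edge XYZ [-14.16   0.18  69.89] tilt 0.17 yaw err 0.02 roll -0.07 F mach [ 9.8 -0.3  0.1] t 18.6
t: 19.3
tool_pos: [0.632, -0.2335, 0.1608]
ee_rot: [-0.532, -0.466, 0.534, -0.464]
force: [0.3, 0.1, 0.5]
finger_gap: 1.0
nose edge XYZ [-17.04   0.21  69.14] tilt -0.18 yaw err 0.0 roll -0.06 F mach [0.3 0.2 0.5] t 19.3
[-0.03178554  0.01266722 -0.01238739]
```

```bash
python3 -m creep '[-1,-0.4,0.1,0,0,0,0,-1,-0.8,0,0,0,0,0,-1,-1,0,0,0,0,0,-1,-1,0,0,0,0,0,-1,-1,0,0,0,0,0,-1,-1,0,0,0,0,0,-1,-0.8,0,0,0,0,0,-1,0,0,0,0,0,0]'
python3 - <<'E'
from h import *
s=snap('wrist');save(s,'w6.png',(40,100,360,340),2.4);p,q=tcp();np.savez('w6.npz',p=p,quat=q.as_quat(),**s)
where()
E
```

```text
t: 20.1
tool_pos: [0.6346, -0.2336, 0.2891]
ee_rot: [-0.532, -0.465, 0.534, -0.465]
force: [0.1, -0.1, 0.4]
finger_gap: 1.004
nose edge XYZ [-14.48   0.48 196.09] tilt -0.16 yaw err 0.0 roll -0.06 F mach [-0.1  0.7 -0.5] t 20.15
```

View pics/w6.png

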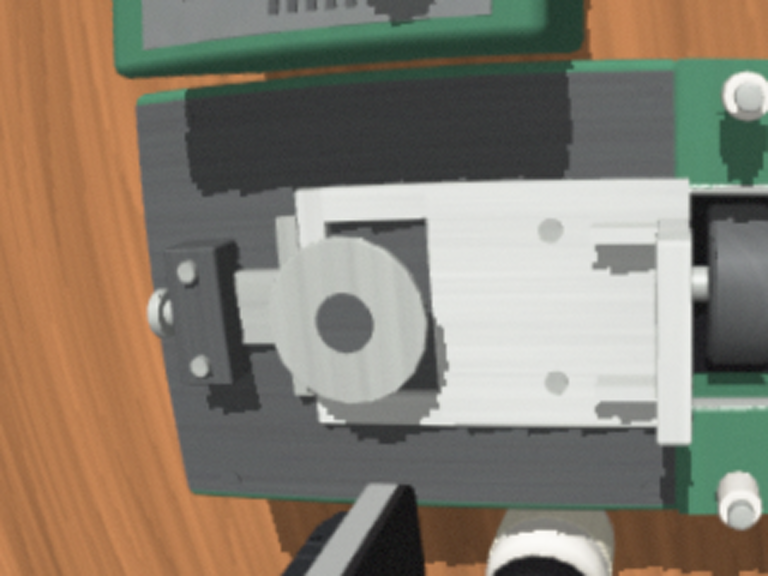

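The plate lies flat around the stud. Its nose edge runs (298,190)–(320,422) and meets the strip at (297,240) and (308,395), with the head above and the fence at (673,330). I'll check for a gap and for skew.

Run:
```python
from h import *
s=dict(np.load('w6.npz'));c=lambda a:np.array(a)/2.4+[40,100]
f=lambda a,z:(RM.inv().apply(won(s,c(a),z)-O)*1000).round(1)[:,:2].tolist()
print('plate corners',f([(296,190),(320,424),(690,179)],.075))
print('strip edge',f([(297,217),(309,395)],.076),'other',f([(276,217),(298,395)],.076))
g=cv2.cvtColor(s['pixels'],cv2.COLOR_RGB2GRAY)
for v in(222,230,385,392): 
    r=int(v/2.4+100);u0=int(270/2.4+40);print(r,u0,g[r,u0:u0+26].tolist())
im=s['pixels'][:,:,::-1];i=cv2.resize(im[180:280,145:185],None,fx=6,fy=6,interpolation=cv2.INTER_NEAREST);cv2.imwrite('pics/w6b.png',i)
```

```text
plate corners [[-23.1, 41.4], [-23.5, -43.3], [109.7, 41.8]]
strip edge [[-23.1, 32.2], [-25.8, -31.8]] other [[-31.2, 32.6], [-30.3, -31.9]]
192 152 [103, 102, 118, 180, 186, 186, 189, 190, 193, 193, 189, 161, 213, 223, 224, 220, 220, 219, 220, 222, 222, 221, 216, 172, 160, 149]
195 152 [101, 103, 118, 169, 184, 186, 187, 189, 193, 192, 189, 173, 186, 222, 224, 221, 220, 219, 220, 221, 222, 221, 211, 156, 102, 79]
260 152 [97, 97, 98, 94, 96, 96, 97, 94, 96, 104, 146, 182, 184, 183, 185, 184, 178, 184, 182, 183, 186, 188, 187, 187, 190, 191]
263 152 [98, 98, 97, 96, 97, 96, 97, 99, 96, 98, 127, 174, 180, 181, 181, 172, 148, 144, 139, 149, 170, 183, 187, 186, 190, 190]
```

View pics/w6b.png

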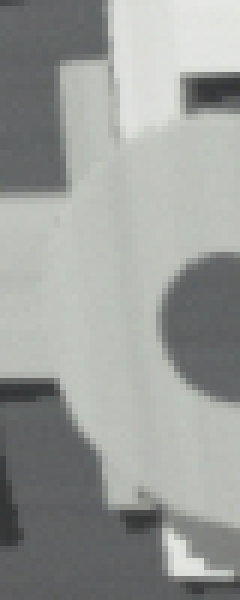

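```bash
python3 -c "
from h import *
where();print(ctrl.job_done())"
```

```text
nose edge XYZ [-14.48   0.48 196.09] tilt -0.16 yaw err 0.0 roll -0.06 F mach [-0.1  0.7 -0.5] t 20.15
the job is handed in; nothing more can be done
None
```

The plate with the oblong eye is back on the green machine, its nose against the stop strip, and the job is handed in at about 20 s. I gripped it by the fence and tilted it about 29° so the nose bar went down between the head and the stop block. Then I drew it in until it just touched the neck (about 2.4 N), swung it level, laid it on the bed and slid it to the strip.

- **Push:** I held it against the strip for about 1.5 s. Readings were 8–10 N, settling at 9.5–9.8 N, and the highest I read was 9.8 N. I then opened the gripper and went straight up; force on the tool was near zero.
- **Level during the push:** the tool tilted by up to 0.8° when it first met the strip. I levelled it before the main push, and it was within about 0.3° from then on.
- **Last picture:** it shows the plate flat around the stud. Its nose is against the strip at the +y end, with a seam too faint to be a real gap.
- **Less certain:** the -y end is partly hidden by the head. My pixel estimate there differed by 1–2 mm from a perfectly square contact, about what this view can resolve. The small twisting moment during the push points to the nose bearing on both sides.
- **Stud position:** the overhead and wrist cameras disagreed by about 3 mm. The touch at the neck agreed with the wrist camera.

I did not touch anything else on the bench on purpose, but I took no final picture of all of it.

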